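Change-out of a spent gas filter at a bench quick coupler

ROBOT

A 6-joint arm with a two-finger parallel gripper is mounted at the origin on the work surface. World frame = base frame: x ahead of the robot, y to its left, z up, the work surface at z = 0. Lengths are in m, angles in rad, forces in N, time in s.
With the tool pointing down it reaches from about 0.225 to 0.875 m from the base axis. Payload 3.4 kg.
Tool frame: the origin (TCP) lies between the finger pads; the fingertips stand 8 mm ahead of it and the grasp point (between the pads) lies 11 mm behind it; z points along the fingers, y is the line along which they close (so a half turn about z gives the same grasp; the last joint's range is limited). The gripper opens to 85 mm and grips with 20 to 120 N. Pads are 22 mm wide; open, the fingers measure 114 mm over their backs; the gripper's body (76 mm by 85 mm) begins 54 mm behind the grasp point. The pads swing forward as they close: fully open they stand 13 mm farther back than shut.
Start: joints at [1.128, 0.276, 1.505, -0, 1.361, -0.121], TCP at [0.182, 0.546, 0.239] pointing down, gripper open.
Joint ranges: [-2.89, 2.89], [-0.75, 2.08], [0.22, 2.7], [-1.18, 4.32], [0.11, 2.71], [-2.7, 2.7]. Speed limits (rad/s): [2.57, 2.57, 3.14, 3.14, 3.14, 3.14].

INTERFACE

Orientations are given as a unit quaternion [w, x, y, z].
In Python, from rig import manip, optics, finder gives the robot as it stands.
- The arm moves only by the tool servo_tool, never from a script. Its argument "increments" is a list of rows, each a list of 7 numbers: the shift along the tool's x, y, z in cm, then the turn, a rotation vector about the tool's x, y, z in degrees, then the closure, from -1 (fully open) to 1 (shut). In form: [[x, y, z, rx, ry, rz, gripper], ...]. A call has exactly 5 rows; each row shifts and turns the commanded pose from where the row before left it, along the tool's axes as they then stand; what a row does not reach is not made up. A row lasts 1/10 s, in which the tool goes at most 50 mm and 8.59 degrees, less where a joint would pass 70% of its speed; a pose out of reach is approached as far as the arm can. A call is refused whole if a number of a shift passes 5 or a number of a turn 8.59, either way. A call with a gripper value outside its range is refused whole. The fingers move at their own pace and stop on an object; "squeeze" is the grip in N (left out, the last holds). Time passes only in rows, so rows that do not move let the fingers close, or fill a call up. It gives the time, the measured TCP pose, the force, the opening and the grip force at its end, in the units of the state.
- manip.get_state(): the state, without advancing time (a new reading comes with each control period).
- optics.get_image(name): name is "side" or "top"; returns the picture (420x560x3 uint8, red, green, blue); there is no depth.
- optics.get_calibration(name): a dict with "fov_y" (degrees; the focal length in pixels is half the picture's height over the tangent of half this angle, whatever the lens; pixels are square), "cx", "cy" (the principal point, pixels), "dist_coeffs" ([k1, k2, p1, p2, k3] as OpenCV has them; the pictures are not rectified), "world_to_cam" (4x4, takes a point from world to camera coordinates). Camera axes: x right, y down, z forward; pixel columns grow to the right and rows downward; lengths in m; the calibration is good to about 2 mm. A picture is of the moment at which its call begins. get_calibration takes no time and is no camera call.
- manip.sign_off(): hands the job in; it is judged then, once.
Trained networks look in the newest picture that a camera, given by its name, has taken for a name from the list of things; names that differ only in an ending like _2 or _b are one class to them, and where a whole thing is asked for, a point or a joint stands for the part that bears it (a point fixed in the world has none). Each returns a list of dicts, best first, with "p" (0 to 1); they miss things now and then, are a little off and sometimes report something else, mostly with a low value. They report only what shows in the picture. A call takes as long as a camera call. They do not tell look-alikes from the thing itself.
- finder.silhouettes(label, camera): "region" (420x560 bool, what is visible of it) and "box" ([centre column, centre row, width, height] in pixels, round what is visible of it).
- finder.tip_of(label, camera): "at" ([column, row] in pixels: a listed point, or the origin of a listed thing).
The state is a dict: "clock": time; "qpos": joint angles; "qd": joint speeds; "effort": joint torques, N m; "position": TCP position; "ee_rot": TCP orientation; "contact_force": force on the tool from outside, world axes, zero at the start; "moment": the same for the moment, N m; "width": finger opening in m; "gripper_force": force on a finger pad.
Only numpy, scipy, OpenCV 4.12 (cv2) and the standard library are available. Lean on these libraries where they do the work, as an engineer would, in place of code of your own. Each camera call takes 0.05 s, during which the arm holds its last target. There are 200 camera calls.

TASK

Take the spent red filter off its quick coupler: first turn the red outlet's shut-off lever fully shut, then pull the coupler's spring sleeve all the way back until the filter pops out a little, and let the sleeve snap forward home by itself while the filter is still resting in the mouth. Then draw the filter out and lay it gently in the white tray, leaving the lever shut. Leave the blue outlet and everything else as they are.

Things in the scene. Friction and masses are not known exactly. Their poses are not given: they have to be found in the camera images.
- station_r: The outlet to work on: fixed bench outlet with red marks. Origin on the bench under the sleeve's home centre, z up, x the way the coupler's mouth looks (level), y left. Base plate 320 (x) by 100 (y) mm centred at x=10; post 30 by 30, 108 high, at x=-52; from it the coupler rises toward +x, 35 degrees above level, along (0.819, 0, 0.574). Brass valve block at x=-92, 55 high.
- sleeve_r_mid (a point): Centre of the red outlet's steel spring sleeve, on the coupler's axis, 135 mm above the bench when home; moves with the sleeve. Sleeve: ringed, eight-sided, 34 mm across flats (one pair facing the outlet's left and right), 28 long; behind it a 27 mm thick tail, ahead the 31 mm mouth. z axis: along the coupler, out of the mouth (35 degrees above level).
- sleeve_r (a joint): Sleeve travel in m: 0 home (toward the mouth), 0.010 fully back (down the axis, away from the mouth). Spring about 5 N at home, 11 N back, up to 6 N more while freeing the filter; let go, it snaps to 0. Beyond about 0.007 the filter is freed and an inner spring slowly pushes it 14 mm out; there it stays, loose in the bore, and the sleeve can go home.
- mouth_r (a point): Centre of the face of the red coupler's mouth (fixed), 20 mm along the axis from the sleeve's home centre. z axis as the sleeve's.
- filter_r_mid (a point): Centre of the red filter's housing (loose, about 0.15 kg): octagonal drum 50 mm across flats, 28 long, at first with flats facing left and right. z = long axis, out of the mouth at first. This centre is 20 mm out from the mouth when locked, 34 when popped out. Stem 14 mm thick on -z, ends 53 mm from here (19 mm in the bore when popped); spout 18 mm thick on +z, ends 26 mm away.
- gauge_r (a point): Centre of the red outlet's fixed pressure gauge, a flat drum 82 mm across and 30 mm high, dial up, hanging over the front of the filter: from 285 to 315 mm above the bench, centred at x=106 mm of the outlet, so its near edge is at x=65 mm. Its 14 mm riser pipe stands on the base at x=148 mm. An upright gripper at the filter would strike it.
- pin_r (a point): Middle of the upright red pin at the free end of the red outlet's shut-off lever: 12 mm thick, from 67 to 104 mm above the bench, this point at 88 mm. It moves on a 55 mm circle about pivot_r.
- pivot_r (a point): On the vertical pivot axis of that lever, at the height of the pin's middle, at x=-92 mm of the outlet. The lever bar is 14 mm wide, its top 67 mm above the bench.
- lever_r (a joint): Angle of that lever in rad: 0 open, in line with the supply pipe, pin on the outlet's +y side; 1.571 shut (end stop), pin on the outlet's -x side, after turning counter-clockwise seen from above. Stays where left (0.12 N m of friction).
- station_b: The outlet to leave alone, the same in every way but colour: fixed bench outlet with blue marks. Origin on the bench under the sleeve's home centre, z up, x the way the coupler's mouth looks (level), y left. Base plate 320 (x) by 100 (y) mm centred at x=10; post 30 by 30, 108 high, at x=-52; from it the coupler rises toward +x, 35 degrees above level, along (0.819, 0, 0.574). Brass valve block at x=-92, 55 high.
- sleeve_b_mid (a point): Centre of the blue outlet's steel spring sleeve, on the coupler's axis, 135 mm above the bench when home; moves with the sleeve. Sleeve: ringed, eight-sided, 34 mm across flats (one pair facing the outlet's left and right), 28 long; behind it a 27 mm thick tail, ahead the 31 mm mouth. z axis: along the coupler, out of the mouth (35 degrees above level).
- sleeve_b (a joint): Travel of the blue sleeve, like sleeve_r; leave it at 0.
- filter_b_mid (a point): Centre of the blue filter's housing (loose, about 0.15 kg): octagonal drum 50 mm across flats, 28 long, at first with flats facing left and right. z = long axis, out of the mouth at first. This centre is 20 mm out from the mouth when locked, 34 when popped out. Stem 14 mm thick on -z, ends 53 mm from here (19 mm in the bore when popped); spout 18 mm thick on +z, ends 26 mm away.
- gauge_b (a point): Centre of the blue outlet's fixed pressure gauge, a flat drum 82 mm across and 30 mm high, dial up, hanging over the front of the filter: from 285 to 315 mm above the bench, centred at x=106 mm of the outlet, so its near edge is at x=65 mm. Its 14 mm riser pipe stands on the base at x=148 mm. An upright gripper at the filter would strike it.
- pin_b (a point): Middle of the upright blue pin at the free end of the blue outlet's shut-off lever, like the red one; leave it.
- tray: White open tray for used filters, fixed. Origin under its centre; 180 mm (x) by 150 mm (y) outside, 30 mm high, walls and floor 4 mm.
- rack: White test-tube rack with glass tubes, fixed, 170 (x) by 90 (y) mm, 96 mm high over the tubes; origin under its centre. Bystander; it and the tray may change sides.
- jar: Glass jar with white lid, 60 mm across, 85 mm high. Loose bystander; origin at the centre of its underside.
- vial: Small amber vial with blue cap, 26 mm across, 60 mm high. Loose bystander; origin at the centre of its underside.
- dish: Flat clear closed dish, 90 mm across, 14 mm high. Loose bystander; origin at the centre of its underside.
- beaker: Glass beaker, 64 mm across, 85 mm high. Loose bystander; origin at the centre of its underside.
- reagent: Amber reagent bottle, 60 mm across, 150 mm high. Loose bystander; origin at the centre of its underside.
Things that resemble listed ones, but are neither listed nor needed, are in the scene too. There is more than one size of the part that bears filter_r_mid; the job needs the larger.

How it is judged:
By the outcome, as a careful person would: the job done as asked, in the order asked, and still so for the second after the job is handed in, with the robot touching nothing.
It also fails if it takes over 59 s, if anything falls off the work surface, if the arm or the gripper's body presses on something with over 40 N, if the wrist force passes 120 N, or if a joint passes its speed limit or range.

## Working session

There is one attempt and no reset: what is moved stays moved. The work goes in short steps, Python scripts to look and compute and a tool call to move; the robot and the scene stay as the last step left them, time stands still between calls to the robot, and variables do not carry over. Pictures are saved under pics/ and viewed, at most 10 in all, crops included, and the job is handed in when it is done.

Besides the shell and the picture viewer there is one more tool, called after "Request:" by a JSON object that holds its "api" and its "payload". servo_tool: Moves the arm, as the interface text tells. Its arguments: {"type":"object","properties":{"increments":{"type":"array","items":{"type":"array","items":{"type":"number"}}},"squeeze":{"type":"number"}},"required":["increments"]}

```bash
mkdir -p pics; ls
python3 - <<'E'
from rig import manip, optics, finder
import cv2
print(manip.get_state())
for n in ("side","top"):
    im=optics.get_image(n); cv2.imwrite(f"pics/{n}0.png",im[:,:,::-1]); print(n,optics.get_calibration(n))
    for l in ("sleeve_r_mid","mouth_r","filter_r_mid","gauge_r","pin_r","pivot_r","station_r","tray"):
        print(l,[(round(d["p"],2),[round(float(v),1) for v in d["at"]]) for d in finder.tip_of(l,n)][:4])
E
```

```text
pics
{'clock': 0.0, 'qpos': array([ 1.12799298e+00,  2.76589570e-01,  1.50614905e+00,  2.05598997e-05,
        1.36070686e+00, -1.21008527e-01]), 'qd': array([-6.10858801e-04, -6.01511538e-04, -5.37739957e-04,  7.31961391e-05,
        2.54182589e-04,  9.26425616e-04]), 'effort': array([-1.84398661e-03, -4.16780126e+01, -2.45801586e+01, -1.49018765e-04,
        1.08667585e-02,  3.03393428e-06]), 'position': array([0.18163176, 0.54500673, 0.23843646]), 'ee_rot': array([-2.67371586e-04,  1.60206144e-01,  9.87083144e-01, -8.87050162e-04]), 'contact_force': array([-0.01005316,  0.53283449, -0.51328993]), 'moment': array([ 0.02762381,  0.01808431, -0.01753941]), 'gripper_force': 0.0, 'width': 0.08526227066716897}
side {'fov_y': 54.15844527115692, 'cx': 281.29322111679977, 'cy': 203.4004659859105, 'dist_coeffs': array([0.02754376, 0.        , 0.        , 0.        , 0.        ]), 'world_to_cam': array([[-9.96296899e-01, -8.59744714e-02, -9.38025682e-04,
         5.64355765e-01],
       [-4.29519887e-02,  5.07131741e-01, -8.60797609e-01,
         1.86749497e-01],
       [ 7.44823220e-02, -8.
[... 873 characters left out ...]
 -6.08608875e-02,
         5.77098584e-01],
       [ 6.08145617e-02, -2.69514123e-03, -9.98145443e-01,
         1.61884240e+00],
       [ 0.00000000e+00,  0.00000000e+00,  0.00000000e+00,
         1.00000000e+00]])}
sleeve_r_mid [(0.63, [238.7, 193.3])]
mouth_r []
filter_r_mid [(0.53, [228.7, 181.5]), (0.44, [189.7, 187.0])]
gauge_r [(0.91, [224.0, 150.2]), (0.88, [309.9, 166.0]), (0.75, [236.2, 201.3]), (0.55, [313.3, 207.1])]
pin_r [(0.7, [232.3, 192.2]), (0.61, [308.6, 237.3]), (0.5, [223.4, 232.5])]
pivot_r [(0.69, [282.4, 273.3]), (0.49, [239.7, 222.7])]
station_r [(0.83, [237.4, 197.8]), (0.6, [316.0, 204.6]), (0.5, [315.6, 189.6])]
tray [(0.63, [170.4, 254.3]), (0.53, [224.8, 233.8])]
```

View pics/side0.png

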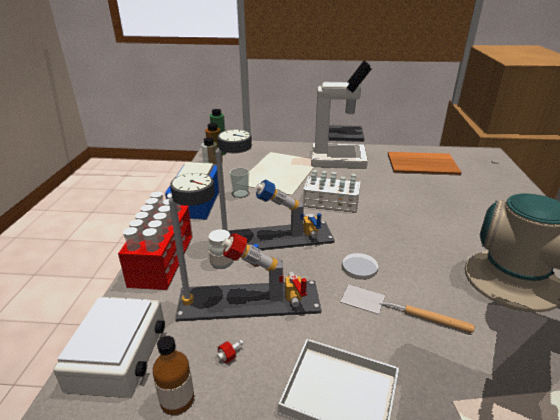

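View pics/top0.png

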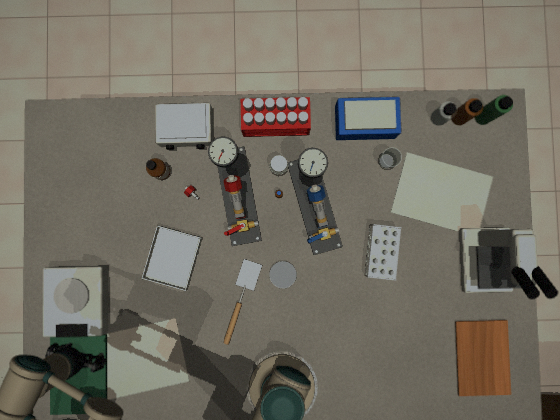

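The side view shows the red outlet nearer the camera: filter at about (236,245), gauge (193,187), lever (297,285). In the top view its gauge is at (223,151), filter (234,182) and lever about (235,228). The tray is at (172,258) and the small look-alike filter at (191,191).

Run:
```python
import cv2,numpy as np
t=cv2.imread("pics/top0.png")[135:255,195:275]; s=cv2.imread("pics/side0.png")[165:325,165:330]
t=cv2.resize(t,None,fx=4.5,fy=4.5,interpolation=cv2.INTER_CUBIC); s=cv2.resize(s,None,fx=2.6,fy=2.6,interpolation=cv2.INTER_CUBIC)
o=np.zeros((540,800,3),np.uint8); o[:540,:360]=t; h,w=s.shape[:2]; o[:h,365:365+w]=s; cv2.imwrite("pics/crop1.png",o)
```

```text
(no output)
```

View pics/crop1.png

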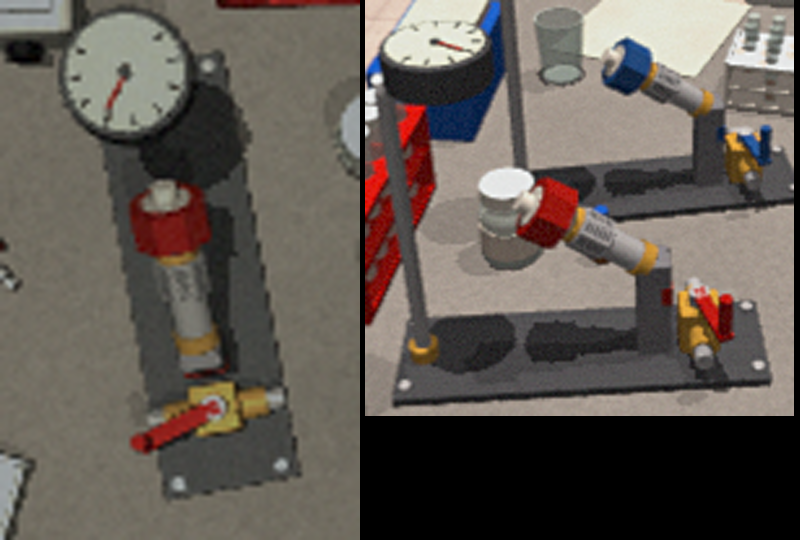

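```bash
cat > h.py <<'E'
import numpy as np, cv2
from scipy.optimize import least_squares
from scipy.spatial.transform import Rotation as R
from rig import manip, optics, finder
C={n:optics.get_calibration(n) for n in("side","top")}
def proj(n,P):
    c=C[n];f=210/np.tan(np.radians(c["fov_y"]/2));T=c["world_to_cam"]
    K=np.array([[f,0,c["cx"]],[0,f,c["cy"]],[0,0,1.]])
    return cv2.projectPoints(np.atleast_2d(P).astype(float),cv2.Rodrigues(T[:3,:3])[0],T[:3,3],K,c["dist_coeffs"])[0][:,0]
E
cat > fit.py <<'E'
from h import *
A=np.array([.819,0,.574])
S=np.array([0,0,.135])
def pts(q):
    t=q[3];a=q[4]; pin=np.array([-.092-.055*np.sin(a),.055*np.cos(a),0])
    e=S+.066*A
    return {"top":[((.106,0,.315),(222.8,151)),((-.15,.05,t),(231.2,245.7)),((-.15,-.05,t),(261.4,240.6)),((.17,-.05,t),(245,146.1)),((-.092,0,.07),(242.6,225.4)),(e,(231.7,176.8)),(pin+[0,0,.104],(226.1,233.4))],
    "side":[((.17,.05,t),(176.5,319)),((-.15,.05,t),(320.4,310.5)),((-.15,-.05,t),(315.8,282.3)),((.106,0,.315),(192.3,183.5)),(e,(225.4,244.6)),(pin+[0,0,.104],(303.8,279.0))]}
def res(q,full=False):
    M=R.from_euler("z",q[2]).as_matrix();r=[]
    for n,L in pts(q).items():
        P=np.array([l[0] for l in L])@M.T+[q[0],q[1],0]
        r.append(proj(n,P)-np.array([l[1] for l in L]))
    return r if full else np.concatenate(r).ravel()
s=least_squares(res,[.6,.05,.2,.008,.4],loss="soft_l1")
print(s.x.round(4)); print([x.round(1).tolist() for x in res(s.x,True)])
def tr(q):
    M=R.from_euler("z",q[2]).as_matrix()
    P=np.array([(.09,.075,.03),(.09,-.075,.03),(-.09,-.075,.03),(-.09,.075,.03)])@M.T+[q[0],q[1],0]
    return (proj("top",P)-[(158,226),(201,238),(186,290),(144,279)]).ravel()
for y0 in(0,1.5):
    t=least_squares(tr,[.5,.2,y0]);print(t.x.round(3),t.fun.round(1))
E
python3 fit.py
```

```text
[0.6194 0.1275 0.1559 0.0058 0.293 ]
[[[0.2, 0.1], [0.5, 0.4], [0.1, 0.1], [-0.4, 0.4], [-0.5, 0.2], [-0.5, -0.2], [-0.5, -0.1]], [[-1.0, 0.2], [1.2, 0.8], [-0.6, -1.2], [0.0, -2.4], [-0.4, -3.9], [0.2, 0.0]]]
[ 0.429  0.346 -0.284] [-0.4 -0.5  0.8 -0.7  1.   1.1 -1.4  0.1]
[ 0.429  0.346 -0.284] [-0.4 -0.5  0.8 -0.7  1.   1.1 -1.4  0.1]
```

```bash
cat >> h.py <<'E'
ST=(0.6194,0.1275,0.1559)
MS=R.from_euler("z",ST[2])
def W(p): return MS.apply(p)+[ST[0],ST[1],0]
def cur():
    s=manip.get_state();q=s["ee_rot"];return s["position"],R.from_quat([q[1],q[2],q[3],q[0]]),s
def frame(z,y):  # station axes
    z=np.array(z,float)/np.linalg.norm(z);y=np.array(y,float);y-=z*(y@z);y/=np.linalg.norm(y)
    return MS*R.from_matrix(np.column_stack([np.cross(y,z),y,z]))
def rows(p,Rt,n=None,start=None):
    """rows from start (default: measured) to p,Rt"""
    p0,R0,_=cur() if start is None else (*start,0)
    rv=(R0.inv()*Rt).as_rotvec(degrees=True);d=np.linalg.norm(p-p0)*100
    if n is None:n=5*int(np.ceil(max(d/4.0,np.linalg.norm(rv)/7.5,1)/5-1e-9))
    for i in range(n):
        Ri=R0*R.from_rotvec(rv*i/n,degrees=True)
        print(Ri.inv().apply((p-p0)/n*100).round(2).tolist(),(rv/n).round(2).tolist())
    return p,Rt
UP=np.array([0,0,-1.])
A=np.array([.8192,0,.5736])
E
python3 - <<'E'
from h import *
ft=frame([0,0,-1],[.6,.8,0])
p=W([-.1079,.0526,.15]); print(p,W([-.1079,.0526,.08]))
e=rows(p,ft)
E
```

```text
[0.50464143 0.16270853 0.15      ] [0.50464143 0.16270853 0.08      ]
[-2.85, -1.74, 0.6] [0.0, -0.0, 0.63]
[-2.87, -1.71, 0.6] [0.0, -0.0, 0.63]
[-2.89, -1.68, 0.6] [0.0, -0.0, 0.63]
[-2.9, -1.65, 0.6] [0.0, -0.0, 0.63]
[-2.92, -1.61, 0.6] [0.0, -0.0, 0.63]
[-2.94, -1.58, 0.6] [0.0, -0.0, 0.63]
[-2.96, -1.55, 0.6] [0.0, -0.0, 0.63]
[-2.97, -1.52, 0.6] [0.0, -0.0, 0.63]
[-2.99, -1.48, 0.6] [0.0, -0.0, 0.63]
[-3.01, -1.45, 0.6] [0.0, -0.0, 0.63]
[-3.02, -1.42, 0.6] [0.0, -0.0, 0.63]
[-3.04, -1.38, 0.6] [0.0, -0.0, 0.63]
[-3.05, -1.35, 0.6] [0.0, -0.0, 0.63]
[-3.07, -1.31, 0.6] [0.0, -0.0, 0.63]
[-3.08, -1.28, 0.6] [0.0, -0.0, 0.63]
```

Request:
{"api": "servo_tool", "payload": {"increments": [[-2.9,-1.7,0.6,0,0,0.6,0],[-2.9,-1.7,0.6,0,0,0.6,0],[-2.9,-1.7,0.6,0,0,0.6,0],[-2.9,-1.7,0.6,0,0,0.6,0],[-2.9,-1.6,0.6,0,0,0.6,0]], "squeeze": 20}}

```text
clock: 1.4
position: [0.2909, 0.4166, 0.2092]
ee_rot: [0.0, 0.186, 0.983, 0.0]
contact_force: [0.4, -0.6, 0.5]
width: 0.0428
gripper_force: 0.0
```

Request:
{"api": "servo_tool", "payload": {"increments": [[-2.9,-1.6,0.6,0,0,0.6,0],[-3,-1.5,0.6,0,0,0.6,0],[-3,-1.5,0.6,0,0,0.6,0],[-3,-1.5,0.6,0,0,0.6,0],[-3,-1.5,0.6,0,0,0.6,0]]}}

```text
clock: 1.9
position: [0.3994, 0.2891, 0.1793]
ee_rot: [0.0, 0.212, 0.977, 0.0]
contact_force: [0.4, -0.1, 0.4]
width: 0.0429
gripper_force: 0.0
```

Request:
{"api": "servo_tool", "payload": {"increments": [[-3,-1.4,0.6,0,0,0.6,0],[-3,-1.4,0.6,0,0,0.6,0],[-3,-1.4,0.6,0,0,0.6,0],[-3,-1.3,0.6,0,0,0.6,0],[-3.1,-1.3,0.6,0,0,0.6,0]]}}

```text
clock: 2.4
position: [0.506, 0.1624, 0.1492]
ee_rot: [0.0, 0.237, 0.971, 0.0]
contact_force: [0.4, 1.2, -0.3]
width: 0.0427
gripper_force: 0.0
```

Run:
```python
from h import *
ft=frame([0,0,-1],[.6,.8,0])
e=rows(W([-.1079,.0526,.082]),ft,5)
print(cur()[0])
for n,(a,b,c,d) in (("top",(170,300,150,290)),("side",(220,330,230,400))):
    im=optics.get_image(n)[a:b,c:d,::-1]; cv2.imwrite(f"pics/{n}1.png",cv2.resize(im,None,fx=4,fy=4,interpolation=cv2.INTER_CUBIC))
```

```text
[0.03, -0.01, 1.34] [0.01, 0.0, 0.09]
[0.03, -0.01, 1.34] [0.01, 0.0, 0.09]
[0.03, -0.01, 1.34] [0.01, 0.0, 0.09]
[0.03, -0.01, 1.34] [0.01, 0.0, 0.09]
[0.03, -0.01, 1.34] [0.01, 0.0, 0.09]
[0.50604545 0.16240819 0.14923163]
```

View pics/side1.png

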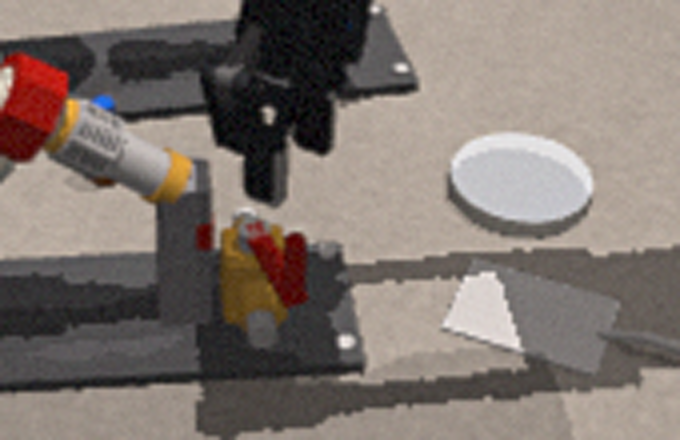

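The half-open fingers, at crop (265,185) and (318,135), stand over the pin at about (295,250). The descent looks aligned.

Request:
{"api": "servo_tool", "payload": {"increments": [[0,0,1.4,0,0,0,0],[0,0,1.4,0,0,0,0],[0,0,1.3,0,0,0,0],[0,0,1.3,0,0,0,0],[0,0,1.3,0,0,0,0]]}}

```text
clock: 3.0
position: [0.5048, 0.1642, 0.082]
ee_rot: [-0.0, 0.237, 0.972, 0.0]
contact_force: [-0.4, 0.1, 0.6]
width: 0.0427
gripper_force: 0.0
```

Request:
{"api": "servo_tool", "payload": {"increments": [[0,0,0,0,0,0,0.65],[0,0,0,0,0,0,0.65],[0,0,0,0,0,0,0.65],[0,0,0,0,0,0,0.65],[0,0,0,0,0,0,0.65]]}}

```text
clock: 3.5
position: [0.5056, 0.1636, 0.0829]
ee_rot: [0.001, 0.237, 0.971, 0.0]
contact_force: [-0.3, -0.9, 0.1]
width: 0.0148
gripper_force: 0.0
```

Run:
```python
from h import *
p,Rc,s=cur(); print(p,s["contact_force"])
ps=MS.inv().apply(p-[ST[0],ST[1],0]);print("tcp in station",ps)
# arc, constant orientation, from a=.293 to 1.62 in 15 rows
a=np.linspace(.293,1.64,16);P=np.array([W([-.092-.055*np.sin(t),.055*np.cos(t),0]) for t in a])
print((Rc.inv().apply(np.diff(P,axis=0))*100).round(2).tolist())
im=optics.get_image("side")[220:330,230:400,::-1]; cv2.imwrite("pics/side2.png",cv2.resize(im,None,fx=4,fy=4,interpolation=cv2.INTER_CUBIC))
```

```text
[0.50556781 0.16362236 0.08292081] [-0.33447831 -0.8850217   0.12471165]
tcp in station [-0.10684296  0.05335891  0.08292081]
[[0.28, -0.41, -0.0], [0.24, -0.43, -0.0], [0.2, -0.45, -0.0], [0.16, -0.47, -0.0], [0.12, -0.48, -0.0], [0.07, -0.49, -0.0], [0.03, -0.49, -0.0], [-0.02, -0.49, -0.0], [-0.06, -0.49, -0.0], [-0.1, -0.48, -0.0], [-0.15, -0.47, -0.0], [-0.19, -0.46, -0.0], [-0.23, -0.44, -0.0], [-0.27, -0.42, -0.0], [-0.3, -0.39, -0.0]]
```

View pics/side2.png

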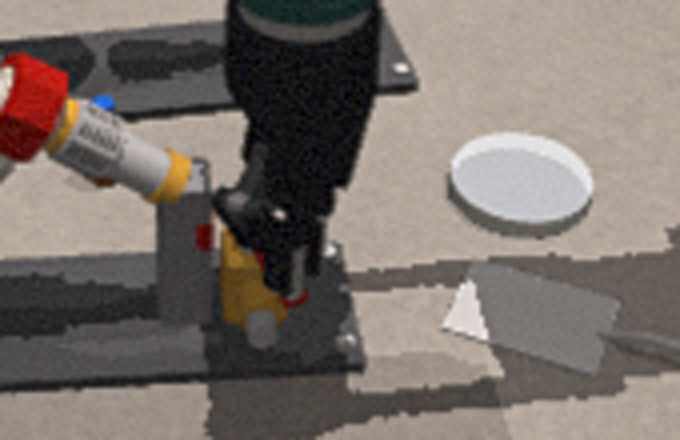

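The pin sits between the fingers: only the lever's red end shows under them, at crop (295,297). I'll drive the arc now.

Request:
{"api": "servo_tool", "payload": {"increments": [[0.28,-0.41,0,0,0,0,0.65],[0.24,-0.43,0,0,0,0,0.65],[0.2,-0.45,0,0,0,0,0.65],[0.16,-0.47,0,0,0,0,0.65],[0.12,-0.48,0,0,0,0,0.65]]}}

```text
clock: 4.05
position: [0.4848, 0.1489, 0.0824]
ee_rot: [-0.001, 0.237, 0.971, 0.001]
contact_force: [-0.1, 5.1, 0.7]
width: 0.0147
gripper_force: 1.8
```

Request:
{"api": "servo_tool", "payload": {"increments": [[0.07,-0.49,0,0,0,0,0.65],[0.03,-0.49,0,0,0,0,0.65],[-0.02,-0.49,0,0,0,0,0.65],[-0.06,-0.49,0,0,0,0,0.65],[-0.1,-0.48,0,0,0,0,0.65]]}}

```text
clock: 4.55
position: [0.4752, 0.1256, 0.0822]
ee_rot: [-0.0, 0.237, 0.971, -0.0]
contact_force: [-0.4, 2.3, -0.0]
width: 0.0149
gripper_force: 1.2
```

Request:
{"api": "servo_tool", "payload": {"increments": [[-0.15,-0.47,0,0,0,0,0.65],[-0.19,-0.46,0,0,0,0,0.65],[-0.23,-0.44,0,0,0,0,0.65],[-0.27,-0.42,0,0,0,0,0.65],[-0.3,-0.39,0,0,0,0,0.65]]}}

```text
clock: 5.05
position: [0.4751, 0.103, 0.0823]
ee_rot: [-0.001, 0.238, 0.971, 0.002]
contact_force: [-2.2, 18.8, 0.8]
width: 0.0148
gripper_force: 7.7
```

Run:
```python
from h import *
p,Rc,s=cur(); print(p,s["contact_force"])
print("tcp in station",MS.inv().apply(p-[ST[0],ST[1],0]),"force st",MS.inv().apply(s["contact_force"]))
```

```text
[0.47511117 0.10304467 0.08227263] [-2.24698532 18.84950723  0.76159003]
tcp in station [-0.14633609 -0.00175512  0.08227263] force st [ 0.70701449 18.96979167  0.76159003]
```

Request:
{"api": "servo_tool", "payload": {"increments": [[0,0.1,0,0,0,0,0],[0,0.1,0,0,0,0,0],[0,0,-3,0,0,0,0],[0,0,-4,0,0,0,0],[0,0,-4,0,0,0,-0.3]]}}

```text
clock: 5.55
position: [0.4763, 0.1026, 0.1932]
ee_rot: [-0.0, 0.237, 0.972, -0.001]
contact_force: [1.0, -0.1, -0.4]
width: 0.0548
gripper_force: 0.0
```

Run:
```python
from h import *
z=np.array([.5736,0,-.8192]);ft=frame(z,[0,1,0])
G=np.array([0,0,.135])-.001*A+.011*z
e=rows(W(G-.09*z),ft)
print(); e=rows(W(G),ft,5,e)
cv2.imwrite("pics/full.png",np.vstack([optics.get_image("top")[140:260,150:430,::-1],optics.get_image("side")[160:330,150:430,::-1]]).repeat(2,0).repeat(2,1))
```

```text
[-0.78, 0.61, -0.06] [-1.12, -3.38, -3.52]
[-0.82, 0.56, -0.0] [-1.12, -3.38, -3.52]
[-0.85, 0.51, 0.06] [-1.12, -3.38, -3.52]
[-0.88, 0.45, 0.12] [-1.12, -3.38, -3.52]
[-0.89, 0.39, 0.18] [-1.12, -3.38, -3.52]
[-0.9, 0.33, 0.24] [-1.12, -3.38, -3.52]
[-0.91, 0.27, 0.3] [-1.12, -3.38, -3.52]
[-0.9, 0.21, 0.36] [-1.12, -3.38, -3.52]
[-0.89, 0.15, 0.41] [-1.12, -3.38, -3.52]
[-0.87, 0.09, 0.47] [-1.12, -3.38, -3.52]

[-0.0, -0.0, 1.8] [0.0, 0.0, 0.0]
[-0.0, -0.0, 1.8] [0.0, 0.0, 0.0]
[-0.0, -0.0, 1.8] [0.0, 0.0, 0.0]
[-0.0, -0.0, 1.8] [0.0, 0.0, 0.0]
[-0.0, -0.0, 1.8] [0.0, 0.0, 0.0]
```

View pics/full.png

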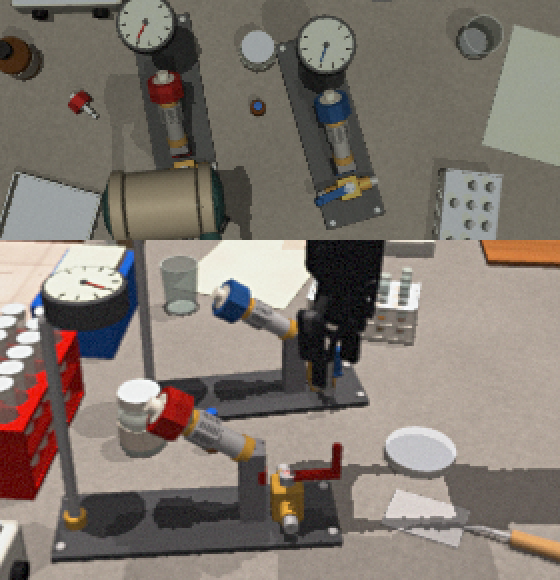

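The lever's red bar lies along the outlet axis, pin at composite (337,455), so it is shut. Next is the sleeve.

Request:
{"api": "servo_tool", "payload": {"increments": [[-0.78,0.61,-0.06,-1.12,-3.38,-3.52,-0.3],[-0.82,0.56,0,-1.12,-3.38,-3.52,-0.3],[-0.85,0.51,0.06,-1.12,-3.38,-3.52,-0.3],[-0.88,0.45,0.12,-1.12,-3.38,-3.52,-0.3],[-0.89,0.39,0.18,-1.12,-3.38,-3.52,-0.3]]}}

```text
clock: 6.15
position: [0.5254, 0.112, 0.1948]
ee_rot: [0.155, 0.082, 0.985, 0.012]
contact_force: [-0.3, 0.6, 0.5]
width: 0.0556
gripper_force: 0.0
```

Request:
{"api": "servo_tool", "payload": {"increments": [[-0.9,0.33,0.24,-1.12,-3.38,-3.52,-0.3],[-0.91,0.27,0.3,-1.12,-3.38,-3.52,-0.3],[-0.9,0.21,0.36,-1.12,-3.38,-3.52,-0.3],[-0.89,0.15,0.41,-1.12,-3.38,-3.52,-0.3],[-0.87,0.09,0.47,-1.12,-3.38,-3.52,-0.3]]}}

```text
clock: 6.65
position: [0.5737, 0.1209, 0.1977]
ee_rot: [0.301, -0.076, 0.95, 0.024]
contact_force: [-0.0, 0.5, -0.4]
width: 0.0556
gripper_force: 0.0
```

Run:
```python
from h import *
z=np.array([.5736,0,-.8192]);ft=frame(z,[0,1,0])
G=np.array([0,0,.135])-.001*A+.011*z
e=rows(W(G),ft,5)
print(cur()[2]["qpos"].round(2))
for n in("top","side"):
  optics.get_image(n)
  for l in ("sleeve_r_mid","filter_r_mid"):
    print(n,l,[(round(d["p"],2),np.round(d["at"],1).tolist()) for d in finder.tip_of(l,n)],proj(n,W({"s":[0,0,.135],"f":np.array([0,0,.135])+.04*A}[l[0]])))
```

```text
[-0.01, -0.01, 1.78] [0.01, 0.02, 0.04]
[-0.01, -0.01, 1.78] [0.01, 0.02, 0.04]
[-0.01, -0.01, 1.78] [0.01, 0.02, 0.04]
[-0.02, -0.01, 1.78] [0.01, 0.02, 0.04]
[-0.02, -0.01, 1.78] [0.01, 0.02, 0.04]
[ 0.05  0.08  2.05  0.16  0.4  -1.8 ]
top sleeve_r_mid [(0.64, [233.5, 194.9])] [[235.40334241 195.40673149]]
top filter_r_mid [(0.6, [228.6, 183.1]), (0.59, [316.1, 192.7]), (0.46, [189.6, 190.9])] [[232.88180927 184.09197882]]
side sleeve_r_mid [(0.78, [251.7, 251.6])] [[251.56670606 253.96837126]]
side filter_r_mid [(0.81, [223.0, 355.3]), (0.74, [233.8, 244.4])] [[235.62692272 245.98655656]]
```

Request:
{"api": "servo_tool", "payload": {"increments": [[0,0,1.8,0,0,0,-0.3],[0,0,1.8,0,0,0,-0.3],[0,0,1.8,0,0,0,-0.3],[0,0,1.8,0,0,0,-0.3],[0,0,1.7,0,0,0,-0.3]]}}

```text
clock: 7.45
position: [0.6253, 0.1296, 0.1251]
ee_rot: [0.3, -0.074, 0.951, 0.024]
contact_force: [-0.1, 0.4, 0.3]
width: 0.0555
gripper_force: 0.0
```

Request:
{"api": "servo_tool", "payload": {"increments": [[0,0,0,0,0,0,0.05],[0,0,0,0,0,0,0.05],[0,0,0,0,0,0,0.05],[0,0,0,0,0,0,0.1],[0,0,0,0,0,0,0.15]], "squeeze": 20}}

```text
clock: 7.95
position: [0.6244, 0.1292, 0.1263]
ee_rot: [0.301, -0.074, 0.951, 0.024]
contact_force: [-0.8, 0.1, 0.3]
width: 0.0366
gripper_force: 0.0
```

Run:
```python
from h import *
p,Rc,s=cur(); print(s["contact_force"],s["width"],s["gripper_force"])
print("grasp in station",MS.inv().apply(p-.011*Rc.apply([0,0,1])-[ST[0],ST[1],0]),"force tool",Rc.inv().apply(s["contact_force"]))
o=[]
for n,(a,b,c,d) in (("top",(150,250,180,300)),("side",(190,310,190,330))):
    im=optics.get_image(n)[a:b,c:d,::-1]; o.append(cv2.resize(im,(390,390*(b-a)//(d-c)),interpolation=cv2.INTER_CUBIC)[:320])
cv2.imwrite("pics/g.png",np.hstack(o))if o[0].shape==o[1].shape else cv2.imwrite("pics/g.png",np.vstack(o)[:600])
```

```text
[-0.75297185  0.12743122  0.2647477 ] 0.03663269815100286 0.0
grasp in station [-0.00115507  0.0009327   0.13526389] force tool [ 0.44026481  0.24339512 -0.63263131]
```

View pics/g.png

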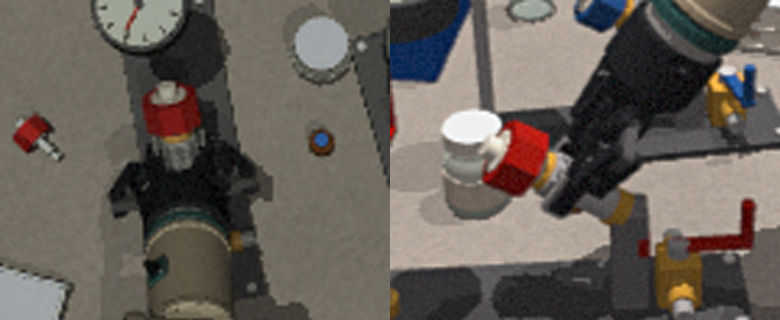

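The side view shows the pads around the ringed sleeve, just behind the amber ring by the drum. The lever still lies shut. I'll grip.

Request:
{"api": "servo_tool", "payload": {"increments": [[0,0,0,0,0,0,0.5],[0,0,0,0,0,0,0.5],[0,0,0,0,0,0,0.5],[0,0,0,0,0,0,0.5],[0,0,0,0,0,0,0.5]], "squeeze": 60}}

```text
clock: 8.55
position: [0.6241, 0.1296, 0.1261]
ee_rot: [0.3, -0.074, 0.951, 0.024]
contact_force: [-4.1, 1.0, 5.6]
width: 0.033
gripper_force: 59.4
```

Request:
{"api": "servo_tool", "payload": {"increments": [[0.2,0,0,0,0,0,0.5],[0.2,0,0,0,0,0,0.5],[0.2,0,0,0,0,0,0.5],[0.2,0,0,0,0,0,0.5],[0,0,0,0,0,0,0.5]]}}

```text
clock: 9.05
position: [0.6223, 0.1292, 0.1248]
ee_rot: [0.305, -0.074, 0.949, 0.024]
contact_force: [6.0, 8.4, 5.0]
width: 0.0328
gripper_force: 59.5
```

Run:
```python
from h import *
p,Rc,s=cur(); print(s["width"],s["gripper_force"])
print("grasp in station",MS.inv().apply(p-.011*Rc.apply([0,0,1])-[ST[0],ST[1],0]),"force tool",Rc.inv().apply(s["contact_force"]))
```

```text
0.032834949486895866 59.528798097744584
grasp in station [-0.00330743  0.00125513  0.13378881] force tool [-8.84382537  7.3287172   0.14679052]
```

Request:
{"api": "servo_tool", "payload": {"increments": [[0.2,0,0,0,0,0,0.5],[0.2,0,0,0,0,0,0.5],[0,0,0,0,0,0,0.5],[0,0,0,0,0,0,0.5],[0,0,0,0,0,0,0.5]]}}

```text
clock: 9.55
position: [0.6191, 0.1287, 0.1226]
ee_rot: [0.305, -0.074, 0.949, 0.024]
contact_force: [4.5, 8.1, 5.3]
width: 0.0327
gripper_force: 59.7
```

Run:
```python
from h import *
p,Rc,s=cur(); print(s["width"],s["gripper_force"])
print("grasp in station",MS.inv().apply(p-.011*Rc.apply([0,0,1])-[ST[0],ST[1],0]),"force tool",Rc.inv().apply(s["contact_force"]),Rc.inv().apply(s["moment"]))
```

```text
0.03269937909132557 59.71198098734021
grasp in station [-0.00649103  0.00122659  0.13156843] force tool [-7.7326499   7.33095208 -0.99099804] [-1.31459256 -0.68046969 -0.00877867]
```

Request:
{"api": "servo_tool", "payload": {"increments": [[0.2,0,0,0,0,0,0.5],[0.2,0,0,0,0,0,0.5],[0.1,0,0,0,0,0,0.5],[0,0,0,0,0,0,0.5],[0,0,0,0,0,0,0.5]]}}

```text
clock: 10.05
position: [0.6163, 0.1283, 0.1206]
ee_rot: [0.306, -0.074, 0.949, 0.024]
contact_force: [6.9, 9.2, 5.7]
width: 0.0328
gripper_force: 59.6
```

Run:
```python
from h import *
p,Rc,s=cur(); print(s["width"],s["gripper_force"])
print("grasp in station",MS.inv().apply(p-.011*Rc.apply([0,0,1])-[ST[0],ST[1],0]),"force tool",Rc.inv().apply(s["contact_force"]),Rc.inv().apply(s["moment"]))
print(proj("side",W(np.array([0,0,.135])+.040*A)),proj("side",W(np.array([0,0,.135])+.054*A)))
optics.get_image("side");print([(d["p"],d["at"]) for d in finder.tip_of("filter_r_mid","side")])
```

```text
0.03281747707838393 59.55429507885128
grasp in station [-0.00936618  0.00122893  0.12954554] force tool [-9.97372292  8.03326736  0.18967423] [-1.58096465 -1.07234071  0.03584963]
[[235.62692272 245.98655656]] [[229.92734776 243.13415012]]
[(0.82, [232.2, 245.8]), (0.77, [223.2, 356.1])]
```

Request:
{"api": "servo_tool", "payload": {"increments": [[0.2,0,0,0,0,0,0.5],[0.2,0,0,0,0,0,0.5],[0,0,0,0,0,0,0.5],[0,0,0,0,0,0,0.5],[0,0,0,0,0,0,0.5]]}}

```text
clock: 10.65
position: [0.6161, 0.1282, 0.1205]
ee_rot: [0.309, -0.074, 0.948, 0.024]
contact_force: [13.7, 14.8, 4.4]
width: 0.0328
gripper_force: 60.2
```

Run:
```python
from h import *
p,Rc,s=cur(); print(s["width"],s["gripper_force"])
print("grasp in station",MS.inv().apply(p-.011*Rc.apply([0,0,1])-[ST[0],ST[1],0]),"force tool",Rc.inv().apply(s["contact_force"]),Rc.inv().apply(s["moment"]))
im=optics.get_image("side");print([(d["p"],d["at"]) for d in finder.tip_of("filter_r_mid","side")])
a=cv2.imread("pics/side0.png")[190:310,190:330];b=im[190:310,190:330,::-1]
cv2.imwrite("pics/p.png",cv2.resize(np.hstack([a,b]),None,fx=2.85,fy=2.85,interpolation=cv2.INTER_CUBIC))
```

```text
0.03282042176870422 60.24382183793932
grasp in station [-0.00966898  0.00116418  0.1293841 ] force tool [-15.3829952   12.46722159   5.79215   ] [-2.12646581 -1.7528285  -0.04763773]
[(0.89, [227.5, 355.0]), (0.7, [226.6, 244.8])]
```

View pics/p.png

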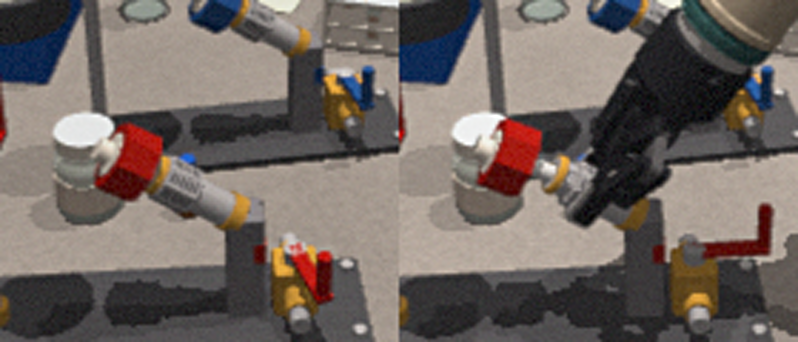

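The filter has popped out, with its stem now bare between drum and mouth at crop (548,172). The sleeve is at its stop, so I'll let go and let it snap.

Request:
{"api": "servo_tool", "payload": {"increments": [[0,0,0,0,0,0,-0.76],[0,0,0,0,0,0,-0.76],[0,0,0,0,0,0,-0.76],[0,0,0,0,0,0,-0.76],[0,0,0,0,0,0,-0.76]]}}

```text
clock: 11.25
position: [0.6069, 0.1262, 0.1128]
ee_rot: [0.3, -0.074, 0.951, 0.024]
contact_force: [-0.2, 0.0, -0.6]
width: 0.0754
gripper_force: 0.0
```

Run:
```python
from h import *
p,Rc,s=cur(); print(s["width"],s["contact_force"],"grasp in station",MS.inv().apply(p-.011*Rc.apply([0,0,1])-[ST[0],ST[1],0]))
z=np.array([.5736,0,-.8192]);ft=frame(z,[0,1,0])
G=np.array([0,0.0018,.135])+.054*A+.011*z
e=rows(W(G),ft,5)
im=optics.get_image("side");b=im[190:310,190:330,::-1]
print([(d["p"],d["at"]) for d in finder.tip_of("filter_r_mid","side")])
cv2.imwrite("pics/p2.png",cv2.resize(b,None,fx=4,fy=4,interpolation=cv2.INTER_CUBIC))
```

```text
0.0754406949821071 [-0.24294944  0.03031106 -0.58148596] grasp in station [-0.0188687   0.00068609  0.12181581]
[-1.54, 0.02, -0.0] [0.01, -0.01, -0.01]
[-1.54, 0.02, -0.0] [0.01, -0.01, -0.01]
[-1.54, 0.02, 0.0] [0.01, -0.01, -0.01]
[-1.54, 0.02, 0.0] [0.01, -0.01, -0.01]
[-1.54, 0.02, 0.0] [0.01, -0.01, -0.01]
[(0.86, [225.1, 353.6]), (0.76, [229.6, 245.3]), (0.16, [233.8, 141.1])]
```

View pics/p2.png

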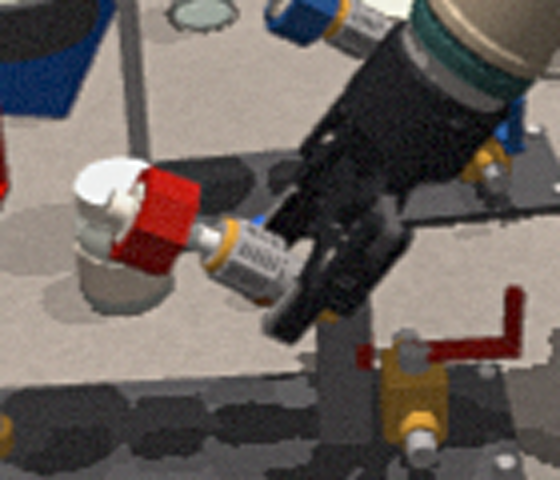

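The sleeve is home against the amber ring at crop (222,245), and the filter rests popped out with its stem visible. I'll slide forward to the drum.

Request:
{"api": "servo_tool", "payload": {"increments": [[-1.5,0,0,0,0,0,-0.76],[-1.6,0,0,0,0,0,-0.76],[-1.6,0.1,0,0,0,0,-0.76],[-1.5,0,0,0,0,0,-0.76],[-1.5,0,0,0,0,0,-0.76]]}}

```text
clock: 11.85
position: [0.6699, 0.1372, 0.1577]
ee_rot: [0.3, -0.074, 0.951, 0.024]
contact_force: [0.0, 0.2, 0.7]
width: 0.0752
gripper_force: 0.0
```

Request:
{"api": "servo_tool", "payload": {"increments": [[0,0,0,0,0,0,-0.3],[0,0,0,0,0,0,-0.3],[0,0,0,0,0,0,0.1],[0,0,0,0,0,0,0.1],[0,0,0,0,0,0,0.1]], "squeeze": 30}}

```text
clock: 12.35
position: [0.6681, 0.1372, 0.1565]
ee_rot: [0.299, -0.074, 0.951, 0.024]
contact_force: [-2.2, -0.9, 0.9]
width: 0.0498
gripper_force: 37.1
```

Run:
```python
from h import *
p,Rc,s=cur(); print(s["width"],s["gripper_force"],Rc.inv().apply(s["contact_force"]),"grasp in station",MS.inv().apply(p-.011*Rc.apply([0,0,1])-[ST[0],ST[1],0]))
im=optics.get_image("side");b=im[190:310,190:330,::-1]
cv2.imwrite("pics/p3.png",cv2.resize(b,None,fx=4,fy=4,interpolation=cv2.INTER_CUBIC))
```

```text
0.04976223028628805 37.109186513482655 [ 1.41552937 -0.51197353 -2.09078507] grasp in station [0.04333877 0.00195292 0.16547755]
```

Width is 49.8 mm at 37 N, so the drum is held. I'll draw it straight out along the axis.

Request:
{"api": "servo_tool", "payload": {"increments": [[-0.5,0,0,0,0,0,0.3],[-0.6,0,0,0,0,0,0.3],[-0.8,0,0,0,0,0,0.3],[-0.8,0,0,0,0,0,0.3],[-0.5,0,0,0,0,0,0.3]]}}

```text
clock: 12.9
position: [0.697, 0.1415, 0.1771]
ee_rot: [0.301, -0.074, 0.95, 0.024]
contact_force: [-0.7, -0.7, -1.6]
width: 0.0493
gripper_force: 36.7
```

Run:
```python
from h import *
p,Rc,s=cur(); print(s["width"],s["gripper_force"],Rc.inv().apply(s["contact_force"]),"grasp in station",MS.inv().apply(p-.011*Rc.apply([0,0,1])-[ST[0],ST[1],0]))
im=optics.get_image("side");b=im[190:310,190:330,::-1]
cv2.imwrite("pics/p4.png",cv2.resize(b,None,fx=4,fy=4,interpolation=cv2.INTER_CUBIC))
# route
p1=p+MS.apply([-.0,.15,0.0]); print("A");e=rows(p1,Rc,5)
tr=R.from_euler("z",-.284);Rt=tr*R.from_matrix(np.column_stack([[-1,0,0],[0,1,0],[0,0,-1]]).astype(float))
g=np.array([.429,.346,0])+tr.apply([.013,0,0])
print("B",g);e=rows(g+[0,0,.13-.011],Rt,10,e)
print("C");e=rows(g+[0,0,.034-.011],Rt,10,e)
```

```text
0.049305013528301765 36.74563046269441 [ 1.59311483 -0.62183395  0.86063332] grasp in station [0.07255036 0.00179841 0.18609971]
A
[0.02, 3.0, 0.01] [-0.0, 0.02, -0.0]
[0.02, 3.0, 0.01] [-0.0, 0.02, -0.0]
[0.02, 3.0, 0.01] [-0.0, 0.02, -0.0]
[0.02, 3.0, 0.01] [-0.0, 0.02, -0.0]
[0.02, 3.0, 0.01] [-0.0, 0.02, -0.0]
B [0.44147925 0.34235743 0.        ]
[2.14, 0.88, -0.8] [0.78, 3.46, 2.44]
[2.22, 0.78, -0.68] [0.78, 3.46, 2.44]
[2.29, 0.67, -0.55] [0.78, 3.46, 2.44]
[2.35, 0.57, -0.42] [0.78, 3.46, 2.44]
[2.39, 0.46, -0.28] [0.78, 3.46, 2.44]
[2.42, 0.36, -0.14] [0.78, 3.46, 2.44]
[2.44, 0.25, -0.0] [0.78, 3.46, 2.44]
[2.44, 0.15, 0.14] [0.78, 3.46, 2.44]
[2.43, 0.05, 0.29] [0.78, 3.46, 2.44]
[2.41, -0.05, 0.44] [0.78, 3.46, 2.44]
C
[0.0, 0.0, 0.96] [0.0, 0.0, 0.0]
[0.0, 0.0, 0.96] [0.0, 0.0, 0.0]
[0.0, 0.0, 0.96] [0.0, 0.0, 0.0]
[0.0, 0.0, 0.96] [0.0, 0.0, 0.0]
[0.0, 0.0, 0.96] [0.0, 0.0, 0.0]
[0.0, 0.0, 0.96] [0.0, 0.0, 0.0]
[0.0, 0.0, 0.96] [0.0, 0.0, 0.0]
[0.0, 0.0, 0.96] [0.0, 0.0, 0.0]
[0.0, 0.0, 0.96] [0.0, 0.0, 0.0]
[0.0, 0.0, 0.96] [0.0, 0.0, 0.0]
```

View pics/p4.png

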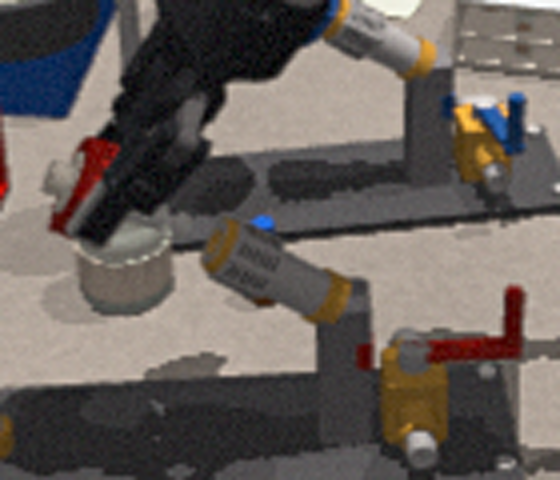

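The filter is clear of the bore: drum at crop (90,180), mouth empty at (225,240), sleeve home, lever shut. I'll swing sideways by 11 cm and then go to the tray.

Request:
{"api": "servo_tool", "payload": {"increments": [[0,1.5,0,0,0,0,0.3],[0,2.5,0,0,0,0,0.3],[0,3,0,0,0,0,0.3],[0,2.5,0,0,0,0,0.3],[0,1.5,0,0,0,0,0.3]]}}

```text
clock: 13.45
position: [0.678, 0.2519, 0.1761]
ee_rot: [0.3, -0.075, 0.951, 0.025]
contact_force: [0.5, -0.5, -1.3]
width: 0.0494
gripper_force: 36.7
```

```bash
cat > b.py <<'E'
from h import *
import sys
p,Rc,s=cur();print(s["width"],s["contact_force"],p)
tr=R.from_euler("z",-.284);Rt=tr*R.from_matrix(np.column_stack([[-1,0,0],[0,1,0],[0,0,-1]]).astype(float))
g=np.array([.429,.346,0])+tr.apply([.013,0,0])
e=rows(g+[0,0,float(sys.argv[1])-.011],Rt,int(sys.argv[2]))
E
python3 b.py .13 10
```

```text
0.04935500834260011 [ 0.53520302 -0.53635455 -1.32438978] [0.67800645 0.25190327 0.17614701]
[2.13, 1.26, -0.79] [0.78, 3.44, 2.45]
[2.22, 1.16, -0.68] [0.78, 3.44, 2.45]
[2.31, 1.06, -0.56] [0.78, 3.44, 2.45]
[2.38, 0.95, -0.43] [0.78, 3.44, 2.45]
[2.44, 0.84, -0.3] [0.78, 3.44, 2.45]
[2.49, 0.73, -0.16] [0.78, 3.44, 2.45]
[2.52, 0.62, -0.02] [0.78, 3.44, 2.45]
[2.54, 0.52, 0.13] [0.78, 3.44, 2.45]
[2.55, 0.41, 0.27] [0.78, 3.44, 2.45]
[2.54, 0.31, 0.42] [0.78, 3.44, 2.45]
```

Request:
{"api": "servo_tool", "payload": {"increments": [[2.1,1.3,-0.8,0.78,3.44,2.45,0.3],[2.2,1.2,-0.7,0.78,3.44,2.45,0.3],[2.3,1.1,-0.6,0.78,3.44,2.45,0.3],[2.4,0.9,-0.4,0.78,3.44,2.45,0.3],[2.4,0.8,-0.3,0.78,3.44,2.45,0.3]]}}

```text
clock: 13.95
position: [0.5594, 0.2965, 0.1484]
ee_rot: [0.152, 0.036, 0.988, 0.013]
contact_force: [-0.1, -0.5, -1.1]
width: 0.0495
gripper_force: 36.7
```

Request:
{"api": "servo_tool", "payload": {"increments": [[2.5,0.7,-0.2,0.78,3.44,2.45,0.3],[2.5,0.6,0,0.78,3.44,2.45,0.3],[2.5,0.5,0.1,0.78,3.44,2.45,0.3],[2.5,0.4,0.3,0.78,3.44,2.45,0.3],[2.5,0.3,0.4,0.78,3.44,2.45,0.3]]}}

```text
clock: 14.45
position: [0.4428, 0.3409, 0.1204]
ee_rot: [-0.0, 0.143, 0.99, 0.001]
contact_force: [-0.1, -0.4, -1.1]
width: 0.0496
gripper_force: 36.7
```

```bash
python3 b.py .05 10
python3 - <<'E'
from h import *
for n in("top","side"):
  optics.get_image(n)
  for l in("tray","filter_r_mid"):
    print(n,l,[(round(d["p"],2),np.round(d["at"],1).tolist()) for d in finder.tip_of(l,n)])
  p,Rc,s=cur();print("expect",proj(n,np.array([.429,.346,0])),proj(n,p-.011*Rc.apply([0,0,1])))
E
```

```text
0.049645395987772484 [-0.05982392 -0.38936985 -1.0801013 ] [0.44281921 0.34086821 0.12044132]
[0.02, 0.01, 0.81] [0.01, -0.0, -0.02]
[0.02, 0.01, 0.81] [0.01, -0.0, -0.02]
[0.02, 0.01, 0.81] [0.01, -0.0, -0.02]
[0.02, 0.01, 0.81] [0.01, -0.0, -0.02]
[0.02, 0.01, 0.81] [0.01, -0.0, -0.02]
[0.02, 0.01, 0.81] [0.01, -0.0, -0.02]
[0.02, 0.01, 0.81] [0.01, -0.0, -0.02]
[0.02, 0.01, 0.81] [0.01, -0.0, -0.02]
[0.02, 0.01, 0.81] [0.01, -0.0, -0.02]
[0.02, 0.01, 0.81] [0.01, -0.0, -0.02]
top tray [(0.97, [169.0, 253.5])]
top filter_r_mid [(0.48, [189.8, 191.0]), (0.37, [166.0, 254.5])]
expect [[174.03164938 257.86373178]] [[166.89965749 254.54989622]]
side tray [(0.86, [337.1, 394.4]), (0.49, [278.4, 236.2])]
side filter_r_mid [(0.88, [333.4, 340.8]), (0.68, [278.5, 236.2]), (0.58, [225.2, 355.3])]
expect [[340.39492619 392.94468688]] [[336.58415945 338.98109523]]
```

Request:
{"api": "servo_tool", "payload": {"increments": [[0,0,2,0,0,0,0.3],[0,0,2,0,0,0,0.3],[0,0,2,0,0,0,0.3],[0,0,1.5,0,0,0,0.3],[0,0,0.8,0,0,0,0.3]]}}

```text
clock: 15.25
position: [0.4434, 0.3393, 0.0364]
ee_rot: [0.0, 0.142, 0.99, -0.0]
contact_force: [-0.2, 0.4, -1.4]
width: 0.0491
gripper_force: 36.7
```

Request:
{"api": "servo_tool", "payload": {"increments": [[0,0,0.5,0,0,0,0.3],[0,0,0.3,0,0,0,0.3],[0,0,0.2,0,0,0,0.3],[0,0,0.1,0,0,0,0.3],[0,0,0,0,0,0,0.3]]}}

```text
clock: 15.75
position: [0.4435, 0.3401, 0.0266]
ee_rot: [0.001, 0.142, 0.99, 0.0]
contact_force: [0.1, -0.8, -1.4]
width: 0.0493
gripper_force: 36.7
```

Request:
{"api": "servo_tool", "payload": {"increments": [[0,0,0.2,0,0,0,0.3],[0,0,0.1,0,0,0,0.3],[0,0,0.1,0,0,0,0.3],[0,0,0,0,0,0,0.3],[0,0,0,0,0,0,0.3]]}}

```text
clock: 16.25
position: [0.4437, 0.3403, 0.0248]
ee_rot: [0.001, 0.142, 0.99, 0.001]
contact_force: [-3.6, -2.4, 14.9]
width: 0.0493
gripper_force: 38.7
```

Run:
```python
from h import *
p,Rc,s=cur();f=Rc.inv().apply(s["contact_force"]);m=Rc.inv().apply(s["moment"]);print(f,m,s["position"])
im=optics.get_image("side")
for d in finder.silhouettes("filter_r_mid","side"):
    ys,xs=np.nonzero(d["region"]);print(d["p"],np.round(d["box"],1))
    if len(xs)>20: print(cv2.fitLine(np.column_stack([xs,ys]).astype(np.float32),cv2.DIST_L2,0,.01,.01).ravel())
b=im[300:400,280:400]; h=cv2.cvtColor(b,cv2.COLOR_RGB2HSV); m=((h[...,0]<8)|(h[...,0]>172))&(h[...,1]>140)&(h[...,2]>60)
for r in range(0,100,3): print(''.join('#' if m[r,c] else ('w' if h[r,c,2]>150 and h[r,c,1]<60 else ('k' if h[r,c,2]<50 else '.')) for c in range(0,120,1)))
```

```text
[  2.72734848  -3.30181165 -14.93421774] [0.49562114 0.34088243 0.02740103] [0.44365712 0.34033703 0.02477461]
0.93 [228.2 353.   26.1  20.2]
[  0.6916416   -0.72224087 228.21301    351.0651    ]
0.51 [349.4 383.8  29.3  19.4]
[9.9875152e-01 4.9954023e-02 3.4675909e+02 3.8309546e+02]
0.2 [239.3 181.5  19.8  28. ]
[3.3004325e-02 9.9945521e-01 2.4004955e+02 1.8154863e+02]
............wwwwwww..................................................................wwwwwwwwwwwwwwwwwwwwwwwwwwwwwwwwwww
..........k..........................................................................wwwwwwwwwwwwwwwwwwwwwwwwwwwwwwwwwww
..........kkk......................ww.kk.............................................wwwwwwwwwwwwwwwwwww......www....ww.
............kkkk.....................kkkkk...........................................wwwwwwwwwwwwwwwwwwwwwwwwwww........
...........k...kkkk.kkkkkkkkkkkkkkkkkkkkkkkkk....................................kk.wwwwwwww..wwwwwwwwwwwwwwwwwwwwwww...
...........wwwwwwwwwwwwwwwwwwwwwwwww.kkkkkkkkkkkkk...........................k.kkkk.wwwwwwwwwwwwwwwwwwwwwwwwwwwwwwwwwwww
w
[... 2686 characters left out ...]
wwww..........kkkkkkkkkkkkkkkkkk..........................................wwwwwwwwwwwwwwwwwwwww
.....www...wwwwwwwwwwwwwwwwwww.........kkkkkkkkkkkkkkkk..#.....................................wwwwwwwwwwwwwwwwwwwwwwwww
....ww....wwwwwwwwwwwwwwwwwwwwww..........kkkkkkkkkkkkk.##...............................wwwwwwwwwwwwwwwwwwwwwwwwwww..ww
..www...wwwwwwwwwwwwwwwwwwwwwwwww...........kkkkkkkkk....##..........................wwwwwwwwwwwwwwwwwwwwwwwwwwwwww....w
.www....wwwwwwwwwwwwwwwwwwwwwwwwwww...........kkkkkk.............................wwwwwwwwwwwwwwwwwwwwwwwwwwwwwwwww..w...
ww....wwwwwwwwwwwwwwwwwwwwwwwwwwwwwww........................................wwwwwwwwwwwwwwwwwwwwwwwwwwwwwwwww.www......
```

Contact is centred under the drum with the filter level, so it rests on the tray floor. I'll ease off, release gently and go up.

Request:
{"api": "servo_tool", "payload": {"increments": [[0,0,-0.1,0,0,0,0.3],[0,0,0,0,0,0,-0.25],[0,0,0,0,0,0,-0.4],[0,0,0,0,0,0,-0.55],[0,0,0,0,0,0,-0.55]], "squeeze": 20}}

```text
clock: 16.85
position: [0.4432, 0.3399, 0.023]
ee_rot: [0.0, 0.142, 0.99, 0.0]
contact_force: [-0.3, 0.1, 0.3]
width: 0.0662
gripper_force: 0.0
```

Request:
{"api": "servo_tool", "payload": {"increments": [[0,0,-0.5,0,0,0,-0.55],[0,0,-2,0,0,0,-0.55],[0,0,-3,0,0,0,-0.55],[0,0,-4,0,0,0,-0.55],[0,0,-4,0,0,0,-0.55]]}}

```text
clock: 17.35
position: [0.4428, 0.3397, 0.1595]
ee_rot: [-0.0, 0.142, 0.99, -0.0]
contact_force: [1.5, 0.4, -0.2]
width: 0.0663
gripper_force: 0.0
```

Request:
{"api": "servo_tool", "payload": {"increments": [[4,0,-3,0,0,0,-0.55],[4,0,-2,0,0,0,-0.55],[4,0,0,0,0,0,-0.55],[2,0,0,0,0,0,-0.55],[0,0,0,0,0,0,-0.55]]}}

```text
clock: 17.85
position: [0.3061, 0.3796, 0.2089]
ee_rot: [-0.0, 0.141, 0.99, 0.0]
contact_force: [0.4, -0.0, -0.2]
width: 0.066
gripper_force: 0.0
```

Run:
```python
from h import *
g=np.array([.4437,.3403,.029])
for n in("top","side"):
  optics.get_image(n)
  for l in("filter_r_mid","pin_r","sleeve_r_mid"):
    print(n,l,[(round(d["p"],2),np.round(d["at"],1).tolist()) for d in finder.tip_of(l,n)])
  print("expect filter",proj(n,g),"pin shut",proj(n,W([-.147,0,.088])),"sleeve",proj(n,W([0,0,.135])))
  for d in finder.silhouettes("filter_r_mid",n):print(d["p"],np.round(d["box"],1))
print(manip.get_state())
```

```text
top filter_r_mid [(0.53, [171.5, 251.7]), (0.53, [191.3, 187.6])]
top pin_r [(0.63, [245.7, 241.5]), (0.44, [307.5, 238.3])]
top sleeve_r_mid [(0.61, [236.3, 192.6])]
expect filter [[173.87312098 253.60251953]] pin shut [[244.77678481 242.62374524]] sleeve [[235.40334241 195.40673149]]
0.6 [191.1 190.5  10.3   9.6]
0.58 [175.6 256.2  18.8  21.2]
0.28 [241.7 233.5   9.5  15.8]
side filter_r_mid [(0.9, [225.1, 356.1]), (0.65, [332.1, 376.8])]
side pin_r [(0.67, [317.1, 268.4]), (0.48, [316.3, 219.9])]
side sleeve_r_mid [(0.57, [251.9, 254.0])]
expect filter [[333.13480581 379.13579784]] pin shut [[318.50623467 267.95469546]] sleeve [[251.56670606 253.96837126]]
0.64 [342.8 379.4  45.2  33.1]
0.59 [244.1 246.9 152.3 147.5]
{'clock': 18.35, 'qpos': array([ 7.44136726e-01,  1.68041423e-01,  1.73158240e+00, -1.52782457e-04,
        1.24170133e+00, -5.39897339e-01]), 'qd': array([ 0.00324917, -0.00412038,  0.00236561,  0.00060165, -0.00065497,
        0.00025735]), 'effort': array([-1.77063461e-02, -3.38369393e+01, -2.33876735e+01, -2.33008657e-03,
       -3.61310995e-03, -7.58861443e-04]), 'position': array([0.30942205, 0.37915145, 0.20797902]), 'ee_rot': array([1.40507056e-04, 1.42865933e-01, 9.89742038e-01, 5.80816486e-05]), 'contact_force': array([-0.12828288,  0.25655545,  0.29550233]), 'moment': array([ 0.00020848, -0.01978971, -0.01518134]), 'gripper_force': 0.0, 'width': 0.06591420506703205}
```

```bash
python3 -c "
from rig import manip
print(manip.sign_off())"
```

```text
the job is handed in; nothing more can be done
None
```

I handed the job in at about 18 s. The red lever is shut, the sleeve is back home, and the red filter lies in the white tray. My last position checks matched the expected spots for all three; the judge's result wasn't shown.

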